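# Pack up the polishing bench

### The arm

A 6-joint arm with a two-finger parallel gripper is mounted at the origin on the work surface. World frame = base frame: x ahead of the robot, y to its left, z up, the work surface at z = 0. Lengths are in mm, angles in rad, forces in N, time in s.
With the tool pointing down it reaches from about 300 to 775 mm from the base axis. Payload 14.6 kg.
Tool frame: the origin (TCP) lies at the very end of the fingers, on their centre line; the grasp point (between the pads) lies 19 mm behind it; z points along the fingers, y is the line along which they close (so a half turn about z gives the same grasp; the last joint's range is limited). The gripper opens to 94 mm and grips with 3 to 60 N. Pads are 16 mm wide; open, the fingers measure 119 mm over their backs; the gripper's body (75 mm by 177 mm) begins 78 mm behind the grasp point.
Start: joints at [-1.351, 0.3, 1.521, -0, 1.321, -0.067], TCP at [155.58, -527.527, 205.446] pointing down, gripper open.
Joint ranges: [-3.03, 3.03], [-0.79, 2.21], [0.23, 2.52], [-1.04, 4.18], [0, 3.07], [-2.55, 2.55]. Speed limits (rad/s): [2.22, 2.22, 2.57, 3.14, 3.14, 3.14].

### API

Orientations are given as [roll, pitch, yaw] about the fixed x, y, z axes, in that order (R = Rz(yaw) Ry(pitch) Rx(roll)).
In Python, from cell import manip gives the robot as it stands.
- The arm moves only by the tool servo_tool, never from a script. Its argument "rows" is a list of rows, each a list of 7 numbers: the turn, a rotation vector about the world's x, y, z in degrees, then the shift along the world's x, y, z in mm, then the closure, from 0 (fully open) to 1 (shut). In form: [[rx, ry, rz, dx, dy, dz, fingers], ...]. A call has 1 to 20 rows; each row shifts and turns the commanded pose from where the row before left it; what a row does not reach is not made up. A row lasts 1/8 s, in which the tool goes at most 62.5 mm and 10.7 degrees, less where a joint would pass 70% of its speed; a pose out of reach is approached as far as the arm can. A call with a gripper value outside its range is refused whole. The fingers move at their own pace and stop on an object; "grip_force" is the grip in N (left out, the last holds). Time passes only in rows, so rows that do not move let the fingers close. It gives the time, the measured TCP pose, the force, the opening and the grip force at its end, in the units of the state.
- manip.read_state(): the state, without advancing time (a new reading comes with each control period).
- manip.camera(name): name is "side" or "top" or "wrist"; returns the picture (420x560x3 uint8, red, green, blue); there is no depth.
- manip.camera_info(name): a dict with "fx", "fy", "cx", "cy" (pixels), "position" and "rotation" of the camera in the world; the wrist camera has in their place "T_tool_cam" (4x4, takes a point from camera to tool coordinates, whose origin is the TCP and whose axes are the flange's). Camera axes: x right, y down, z forward; pixel columns grow to the right and rows downward; lengths in mm; the calibration is good to about 2 mm. The wrist camera is an equidistant fisheye: a pixel r from the principal point sees the ray r / f radians off the axis. A picture is of the moment at which its call begins: read the wrist's pose just before it. camera_info takes no time and is no camera call.
- manip.sign_off(): hands the job in; it is judged then, once.
The state is a dict: "clock": time; "joints": joint angles; "qd": joint speeds; "effort": joint torques, N m; "eef_pos": TCP position; "eef_rot": TCP orientation; "wrist_force": force on the tool from outside, world axes, zero at the start; "moment": the same for the moment, N m; "finger_gap": finger opening in mm; "finger_force": force on a finger pad.
Only numpy, scipy, OpenCV 4.12 (cv2) and the standard library are available. Lean on these libraries where they do the work, as an engineer would, in place of code of your own. Each camera call takes 0.05 s, during which the arm holds its last target. There are 200 camera calls.

### The job

Clear up the polishing bench: slide the case's cover fully open, put every bar of polishing compound into the compartment, and only when they are all in slide the cover fully home again. Also seat the loose lid level on the grit tin, and stand the toppled oil bottle upright on the middle of the black rubber mat. Leave the mug, the wrench and the jar where they are, keep the grit tin upright, and let go of everything.

Things in the scene. Friction and masses are not known exactly. Their poses are not given: they have to be found in the camera images.
- case: long plywood case screwed to the bench, 324 mm (own x, away from the robot) x 166 mm (own y) x 58 mm high; origin at the centre of its underside. The half nearer the robot is the open-topped compartment, the far half is a solid deck. Along both long edges, on top, runs a aluminium guide strip 6 mm wide rising to 66 mm.
- case_in (a point): centre of the compartment's inner floor, 79 mm from the case's origin towards its own -x and 8 mm above the bench. The compartment is 150 x 150 mm inside, walls 8 mm, and 50 mm deep from floor to wall top. Axes as the case's.
- cover (a joint): slide of the flat dark brown wooden cover (162 x 152 x 6 mm) on top of the case, in m: 0 = fully home, covering the compartment; it slides along the case's own +x (away from the robot) to its stop at 0.160, where it lies over the deck and the compartment is wholly open. About 2 N of friction; stays where it is left.
- cover_grip (a point): top centre of the black grip bar that stands on the middle of the cover, about 90.5 mm above the bench; the bar is 14 mm along the slide, 50 mm across it, 26 mm tall above the cover's upper face. Moves with the cover; axes as the case's.
- bar_white: white bar of polishing compound, a plain rectangular block 60 x 25 x 20 mm (own x, y, z), about 75 g, lying flat on the bench to the right of the case. Origin at the centre of its underside. May be absent (then None)
- bar_green: dark green bar of polishing compound, a plain rectangular block 60 x 25 x 20 mm (own x, y, z), about 75 g, lying flat on the bench to the right of the case. Origin at the centre of its underside. May be absent (then None)
- bar_brown: brown bar of polishing compound, a plain rectangular block 60 x 25 x 20 mm (own x, y, z), about 75 g, lying flat on the bench to the right of the case. Origin at the centre of its underside. May be absent (then None)
- bar_blue: blue bar of polishing compound, a plain rectangular block 60 x 25 x 20 mm (own x, y, z), about 75 g, lying flat on the bench to the right of the case. Origin at the centre of its underside. May be absent (then None)
- tin: open round steel tin of grey grit, standing loose but heavy (0.8 kg), 76 mm outer and 69 mm inner diameter, 75 mm tall; origin at the centre of its underside.
- tin_rim (a point): centre of the tin's mouth, level with its rim, 75 mm above its underside.
- lid: loose green lid of the tin, 90 g, right way up on the bench: disc 86 mm wide, 4 mm thick; under it a locating plug 62 mm wide, 6 mm deep; on top a black round knob 20 mm wide, 28 mm tall. Origin at the centre of the plug's underside, z up: disc from 6 to 10 mm, knob from 10 to 38 mm. Seated, the disc lies flat on the rim, origin 6 mm below the rim.
- mat: black square rubber mat, 110 x 110 x 3 mm, fixed to the bench; origin at the centre of its underside.
- mat_top (a point): centre of the mat's upper face, 3 mm above the bench.
- bottle: yellow square plastic oil bottle, white label, red cap, about 0.2 kg, closed, lying toppled at the left: body 44 x 44 mm and 105 mm tall, then neck and 30 mm wide cap to 142 mm. Origin at the centre of its base, own z runs from base to cap (level at the start, cap pointing roughly to the robot's left), own x and y square to its flat sides.
- mug: blue mug with a handle, 76 mm wide, 85 mm tall, origin at the centre of its underside; bystander.
- wrench: steel wrench lying on the bench; bystander.
- jar: closed squat jar, 68 mm wide, 55 mm tall, origin at the centre of its underside; bystander.
Not all that is in view belongs to the job. Of the things that look like the bar_brown, the largest one is meant.

How it is judged (in metres and radians):
On the way, in this order (a step that is already met when the one before it is completed fails the run):
1. the cover is slid open (value of joint cover above 0.148 m), for 0.2 s.
2. every bar lies in the compartment, the cover still open (x of bar_white in the frame of case_in between -0.072 and 0.072 m and y of bar_white in the frame of case_in between -0.072 and 0.072 m and z of bar_white in the frame of case_in between -0.006 and 0.042 m and x of bar_green in the frame of case_in between -0.072 and 0.072 m and y of bar_green in the frame of case_in between -0.072 and 0.072 m and z of bar_green in the frame of case_in between -0.006 and 0.042 m and x of bar_brown in the frame of case_in between -0.072 and 0.072 m and y of bar_brown in the frame of case_in between -0.072 and 0.072 m and z of bar_brown in the frame of case_in between -0.006 and 0.042 m and x of bar_blue in the frame of case_in between -0.072 and 0.072 m and y of bar_blue in the frame of case_in between -0.072 and 0.072 m and z of bar_blue in the frame of case_in between -0.006 and 0.042 m and value of joint cover above 0.1 m), for 0.2 s.
3. the cover is slid fully home over the bars (x of bar_white in the frame of case_in between -0.072 and 0.072 m and y of bar_white in the frame of case_in between -0.072 and 0.072 m and z of bar_white in the frame of case_in between -0.006 and 0.042 m and x of bar_green in the frame of case_in between -0.072 and 0.072 m and y of bar_green in the frame of case_in between -0.072 and 0.072 m and z of bar_green in the frame of case_in between -0.006 and 0.042 m and x of bar_brown in the frame of case_in between -0.072 and 0.072 m and y of bar_brown in the frame of case_in between -0.072 and 0.072 m and z of bar_brown in the frame of case_in between -0.006 and 0.042 m and x of bar_blue in the frame of case_in between -0.072 and 0.072 m and y of bar_blue in the frame of case_in between -0.072 and 0.072 m and z of bar_blue in the frame of case_in between -0.006 and 0.042 m and value of joint cover below 0.004 m), for 0.2 s.
At the end, for the whole second after the job is handed in: Cover within 4 mm of home, every bar in the compartment; lid on the tin, centred within 6 mm, origin 3-9 mm below the rim, lid and tin level within 0.06 rad, tin on the bench; bottle upright within 0.08 rad, base on the mat, within 42 mm of its centre along each side; all at rest (all of step 3 and horizontal distance between lid and tin_rim below 0.006 m and z of lid in the frame of tin_rim between -0.009 and -0.003 m and angle between each of lid, tin's own z axis and vertical below 0.06 rad and height (world z) of tin below 0.006 m and angle between bottle's own z axis and vertical below 0.08 rad and x of bottle in the frame of mat_top between -0.042 and 0.042 m and y of bottle in the frame of mat_top between -0.042 and 0.042 m and z of bottle in the frame of mat_top between -0.005 and 0.005 m and linear speed of each of bar_white, bar_green, bar_brown, bar_blue, lid, bottle below 0.03 m/s); the robot touches nothing.
It fails at once if the mug, wrench or jar is pushed more than 30 mm (distance of any of mug, wrench, jar from where it was at the start of the episode above 0.03 m).
It fails at once if the grit tin is tipped (angle between tin's own z axis and vertical above 0.5 rad).
Of bar_white, bar_green, bar_brown, bar_blue only 3 to 4 are there at a start; the rules pass over those that are not, and their reading is None.
At some moment in a run one of bar_white, bar_green, bar_brown, bar_blue may be knocked a few centimetres aside while the robot is not near it.
Once in a run the grip may slacken for a moment while it holds something.
It also fails if it takes over 208 s, if anything falls off the work surface, if the arm or the gripper's body presses on something with over 40 N, if the wrist force passes 120 N, or if a joint passes its speed limit or range.

## Working session

There is one attempt and no reset: what is moved stays moved. The work goes in short steps, Python scripts to look and compute and a tool call to move; the robot and the scene stay as the last step left them, time stands still between calls to the robot, and variables do not carry over. Pictures are saved under pics/ and viewed, at most 14 in all, crops included, and the job is handed in when it is done.

Besides the shell and the picture viewer there is one more tool, called as name(argument=value, ...) on one line, values as JSON. servo_tool: Moves the arm, as the interface text tells. Its arguments: {"type":"object","properties":{"rows":{"type":"array","items":{"type":"array","items":{"type":"number"}}},"grip_force":{"type":"number"}},"required":["rows"]}

```bash
mkdir -p pics; ls
python3 - <<'E'
from cell import manip
import cv2
s=manip.read_state();print(s)
for n in("side","top","wrist"):
    print(n,manip.camera_info(n))
    im=manip.camera(n);cv2.imwrite(f"pics/{n}0.png",cv2.cvtColor(im,cv2.COLOR_RGB2BGR))
E
```

```text
pics
{'clock': 0.0, 'joints': array([-1.35060646e+00,  3.00462097e-01,  1.52158756e+00,  2.50777431e-06,
        1.32068060e+00, -6.66030709e-02]), 'qd': array([-0.00047541,  0.00290501, -0.0003696 ,  0.00148933, -0.00060876,
        0.00116664]), 'effort': array([-2.08350255e-03, -5.31807554e+01, -3.52738094e+01,  7.07661593e-02,
        2.44112348e-02, -1.01505952e-04]), 'eef_pos': array([ 155.52186995, -527.28218558,  204.88852471]), 'eef_rot': array([-3.14045774e+00, -7.81350620e-05,  2.86792273e-01]), 'wrist_force': array([ 0.14123229, -1.18313907, -0.69697208]), 'moment': array([-0.0457903 ,  0.01889867,  0.06350487]), 'finger_force': 0.0, 'finger_gap': 93.91206917280853}
side {'fx': 510.42626452261527, 'fy': 510.42626452261527, 'cx': 271.5791192622217, 'cy': 212.32955026110272, 'position': array([ 472.24156888, -846.92815287,  813.72732456]), 'rotation': array([-2.30266304,  0.00895957, -0.17719722])}
top {'fx': 517.1069015070087, 'fy': 517.1069015070087, 'cx': 279.0095471189683, 'cy': 203.44349011413289, 'position': array([ 368.24857062,  -50.67614141, 1224.95542274]), 'rotation': array([-2.94611029,  0.00560088, -1.56078845])}
wrist {'fx': 325.19226210127806, 'fy': 325.19226210127806, 'cx': 278.15188230638023, 'cy': 202.89343841468025, 'T_tool_cam': array([[-7.73319617e-04, -9.68420601e-01, -2.49320962e-01,
         7.20201059e+01],
       [ 9.99999203e-01, -5.00013779e-04, -1.15953089e-03,
        -1.07347163e+00],
       [ 9.98249681e-04, -2.49321660e-01,  9.68420215e-01,
        -1.80592937e+02],
       [ 0.00000000e+00,  0.00000000e+00,  0.00000000e+00,
         1.00000000e+00]])}
```

View pics/top0.png

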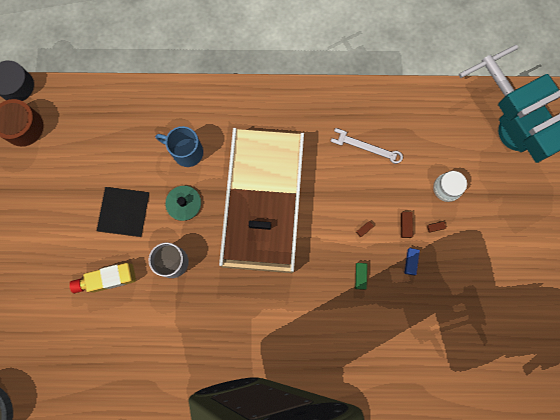

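View pics/side0.png

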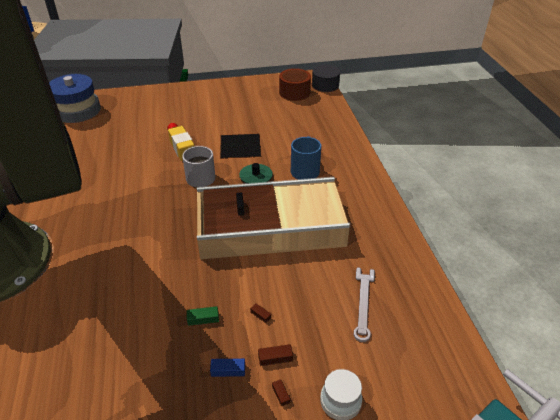

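```bash
cat > lib.py <<'E'
import numpy as np, cv2
from scipy.spatial.transform import Rotation as Ro
from cell import manip
def shot(n,save=None):
    s=manip.read_state(); im=cv2.cvtColor(manip.camera(n),cv2.COLOR_RGB2BGR)
    if save: cv2.imwrite(f"pics/{save}.png",im)
    return im,s
def cam(n,s=None):
    i=manip.camera_info(n)
    if n=="wrist":
        T=np.eye(4);T[:3,:3]=Ro.from_euler('xyz',s["eef_rot"]).as_matrix();T[:3,3]=s["eef_pos"]
        T=T@i["T_tool_cam"];return i,T[:3,:3],T[:3,3]
    return i,Ro.from_euler('xyz',i["rotation"]).as_matrix(),np.array(i["position"])
def rays(n,px,s=None):
    i,R,p=cam(n,s);px=np.atleast_2d(px).astype(float)
    u=(px[:,0]-i["cx"])/i["fx"];v=(px[:,1]-i["cy"])/i["fy"]
    if n=="wrist":
        r=np.hypot(u,v)+1e-9;d=np.c_[np.sin(r)*u/r,np.sin(r)*v/r,np.cos(r)]
    else: d=np.c_[u,v,np.ones(len(u))]
    return p,d@R.T
def onz(n,px,z,s=None):
    p,d=rays(n,px,s);return p+d*((z-p[2])/d[:,2])[:,None]
def proj(n,P,s=None):
    i,R,p=cam(n,s);c=(np.atleast_2d(P)-p)@R
    if n=="wrist":
        rr=np.hypot(c[:,0],c[:,1]);th=np.arctan2(rr,c[:,2]);q=c[:,:2]/rr[:,None]*th[:,None]
    else:q=c[:,:2]/c[:,2:]
    return q*[i["fx"],i["fy"]]+[i["cx"],i["cy"]]
def blobs(im,lo,hi,amin=40,roi=None):
    h=cv2.cvtColor(im,cv2.COLOR_BGR2HSV);m=cv2.inRange(h,np.array(lo),np.array(hi))
    if roi: z=np.zeros_like(m);x0,y0,x1,y1=roi;z[y0:y1,x0:x1]=m[y0:y1,x0:x1];m=z
    c,_=cv2.findContours(m,cv2.RETR_EXTERNAL,cv2.CHAIN_APPROX_NONE)
    return sorted([k[:,0] for k in c if cv2.contourArea(k)>amin],key=lambda k:-cv2.contourArea(k))
def rect(n,c,z,s=None):
    P=onz(n,c,z,s)[:,:2].astype(np.float32);(cx,cy),(w,h),a=cv2.minAreaRect(P)
    if w<h:w,h,a=h,w,a+90
    return [round(float(v),1) for v in(cx,cy,w,h,(a+90)%180-90)]
E
python3 - <<'E'
from lib import *
im=cv2.imread("pics/top0.png");sd=cv2.imread("pics/side0.png")
for n,I,pts in(("top",im,dict(green=(362,275),blue=(412,261),brown=(407,224),d1=(366,228),lid=(170,205),yel=(95,281),red=(76,286),mat=(123,212),strip=(299,200),tin=(168,262),cover=(245,250),mug=(185,150))),("side",sd,dict(green=(203,315),blue=(228,367),brown=(276,354),lid=(245,176),yel=(180,135),mat=(240,146)))):
    h=cv2.cvtColor(I,cv2.COLOR_BGR2HSV)
    print(n,{k:h[v[1],v[0]].tolist() for k,v in pts.items()})
cr=lambda I,x0,y0,x1,y1,k:cv2.resize(I[y0:y1,x0:x1],None,fx=k,fy=k,interpolation=cv2.INTER_CUBIC)
cv2.imwrite("pics/c1.png",cr(im,60,115,310,295,3))
E
```

```text
top {'green': [67, 137, 112], 'blue': [111, 156, 95], 'brown': [8, 179, 107], 'd1': [8, 176, 110], 'lid': [75, 107, 121], 'yel': [26, 151, 227], 'red': [1, 196, 221], 'mat': [140, 21, 36], 'strip': [12, 120, 115], 'tin': [13, 44, 104], 'cover': [10, 156, 100], 'mug': [105, 118, 78]}
side {'green': [65, 155, 94], 'blue': [114, 182, 66], 'brown': [8, 189, 93], 'lid': [76, 116, 92], 'yel': [15, 27, 226], 'mat': [20, 35, 22]}
```

View pics/c1.png

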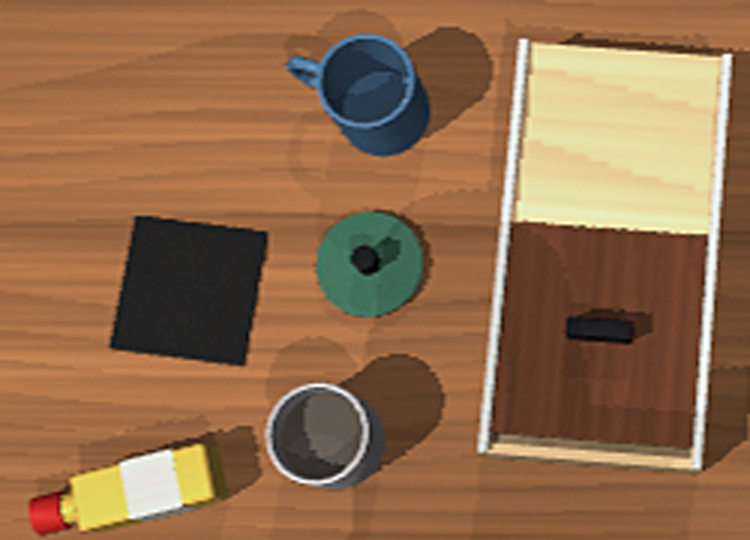

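Run:
```python
from lib import *
im=cv2.imread("pics/top0.png");sd=cv2.imread("pics/side0.png")
f=lambda *p:np.array(p)/3+[60,115]-1/3
S=onz("top",f((523,40),(728,54),(699,469),(484,452)),66)
print("strips",S.round(1).tolist(),np.linalg.norm(S[0]-S[3]),np.linalg.norm(S[0]-S[1]))
print("ctr",S.mean(0),"yaw",[np.degrees(np.arctan2(*(a-b)[1::-1])) for a,b in((S[0],S[3]),(S[1],S[2]))])
print("grip",onz("top",f((600,323)),90.5))
for nm,lo,hi in(("green",(55,80,40),(85,255,255)),("blue",(100,110,40),(125,255,255)),("brown",(3,150,60),(10,255,125))):
  for n,I in(("top",im),("side",sd)):
    roi=(310,150,480,320) if n=="top" else (170,290,330,420)
    for c in blobs(I,lo,hi,30,roi)[:4]: print(nm,n,rect(n,c,20 if n=="top" else 15),cv2.contourArea(c))
c=blobs(im,(55,60,40),(90,255,255),300,(140,170,220,240))[0];print("lid",rect("top",c,10),c.mean(0))
c=blobs(im,(0,0,0),(180,255,55),300,(80,170,160,250))[0];print("mat",rect("top",c,3))
c=blobs(im,(20,110,90),(33,255,255),60,(50,240,150,310));print("yel",[rect("top",k,44) for k in c])
c=blobs(im,(0,180,90),(6,255,255),30,(50,240,150,310));print("red",[rect("top",k,36) for k in c])
print("bottle corners z44",onz("top",f((202,445),(214,503),(80,530),(71,477)),44).round(0).tolist())
print("tin",onz("top",f((267,436),(369,436),(319,383),(319,487)),75).round(0).tolist())
print("knob",onz("top",f((366,259)),38), "lidc",onz("top",f((370,264)),10))
print("mug",onz("top",f((367,82)),85),"jar",onz("top",(453,184),55))
```

```text
strips [[777.7, 65.9, 66.0], [767.5, -95.0, 66.0], [444.6, -73.8, 66.0], [455.6, 86.3, 66.0]] 322.7776374362477 161.14673216268082
ctr [611.37040801  -4.16632552  66.        ] yaw [np.float64(-3.619857096357893), np.float64(-3.7410433720664162)]
grip [[5.49664987e+02 4.55094811e-01 9.05000000e+01]]
green top [438.9, -231.5, 58.0, 25.3, -1.3] 246.0
green side [439.3, -236.2, 57.9, 35.0, -2.6] 316.0
blue top [473.0, -350.5, 60.1, 26.3, -10.9] 253.5
blue side [474.2, -355.0, 59.9, 31.4, -10.5] 530.0
brown top [560.3, -343.3, 58.3, 23.6, -2.1] 238.0
brown top [548.6, -243.5, 41.4, 16.7, -51.2] 107.0
brown top [554.9, -411.4, 42.5, 16.5, -76.9] 101.0
brown side [562.3, -340.4, 62.1, 24.5, -1.1] 359.5
brown side [557.3, -415.6, 40.0, 20.3, -77.9] 194.5
brown side [549.2, -246.8, 39.8, 21.3, -46.8] 128.5
lid [608.2, 188.9, 83.5, 81.7, 2.3] [182.80412371 202.70103093]
mat [588.1, 334.1, 109.2, 108.4, -6.8]
yel [[417.6, 380.9, 53.7, 46.0, -75.3], [436.6, 307.4, 48.8, 28.6, 22.9]]
red [[407.8, 421.0, 27.6, 22.7, 5.1]]
bottle corners z44 [[461.0, 303.0, 44.0], [417.0, 291.0, 44.0], [396.0, 391.0, 44.0], [435.0, 401.0, 44.0]]
tin [[465.0, 246.0, 75.0], [466.0, 171.0, 75.0], [505.0, 210.0, 75.0], [428.0, 206.0, 75.0]]
knob [[607.01333065 186.61616423  38.        ]] lidc [[608.59684267 188.82243137  10.        ]]
mug [[736.21886083 182.91644039  85.        ]] jar [[ 649.39819872 -444.86800617   55.        ]]
```

servo_tool(rows=[[0,0,4.37,24.6,33,0,0],[0,0,4.37,24.6,33,0,0],[0,0,4.37,24.6,33,0,0],[0,0,4.37,24.6,33,0,0],[0,0,4.37,24.6,33,0,0],[0,0,4.37,24.6,33,0,0],[0,0,4.37,24.6,33,0,0],[0,0,4.37,24.6,33,0,0],[0,0,4.37,24.6,33,0,0],[0,0,4.37,24.6,33,0,0],[0,0,4.37,24.6,33,0,0],[0,0,4.37,24.6,33,0,0],[0,0,4.37,24.6,33,0,0],[0,0,4.37,24.6,33,0,0],[0,0,4.37,24.6,33,0,0],[0,0,4.37,24.6,33,0,0],[0,0,0,0,0,0,0],[0,0,0,0,0,0,0]], grip_force=20)

```text
clock: 2.4
eef_pos: [548.8, 0.1, 205.1]
eef_rot: [-3.141, 0.0, 1.507]
wrist_force: [-0.0, -0.4, 0.4]
finger_gap: 93.9
finger_force: 0.0
```

Run:
```python
from lib import *
im,s=shot("wrist","w1");t,_=shot("top","t1")
print(s["eef_pos"],np.degrees(s["eef_rot"]))
```

```text
[5.48771686e+02 1.20839603e-01 2.05118373e+02] [-1.79953995e+02  1.04969348e-02  8.63178118e+01]
```

View pics/w1.png

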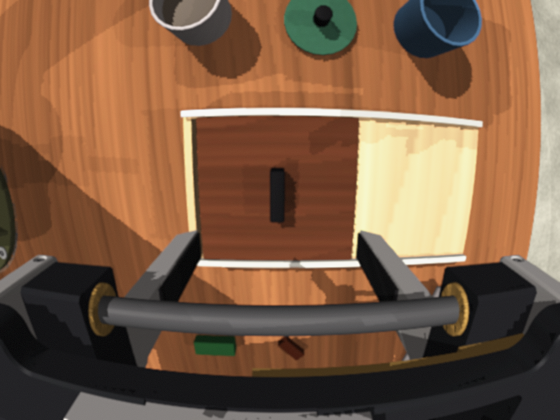

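Run:
```python
from lib import *
im=cv2.imread("pics/w1.png");s=manip.read_state()
c=blobs(im,(0,0,0),(180,255,50),200,(255,150,300,235))
for k in c: print(rect("wrist",k,90.5,s),k.min(0),k.max(0))
print("strip ends",onz("wrist",[(183,114),(480,124)],66,s).round(1).tolist())
print("lid knob",onz("wrist",[(323,14)],38,s))
```

```text
[551.5, 3.9, 51.9, 21.5, 85.9] [270 168] [293 222]
strip ends [[458.5, 88.6, 66.0], [778.3, 66.7, 66.0]]
lid knob [[608.89973486 189.77023297  38.        ]]
```

servo_tool(rows=[[0,0,0,0.5,1,-30,0],[0,0,0,0,0.5,-40,0],[0,0,0,0,0,-40,0],[0,0,0,0,0,-16,0],[0,0,0,0,0,-10,0],[0,0,0,0,0,0,0],[0,0,0,0,0,0,1],[0,0,0,0,0,0,1],[0,0,0,0,0,0,1],[0,0,0,0,0,0,1],[0,0,0,0,0,0,1],[0,0,0,0,0,0,1],[0,0,0,0,0,0,1],[0,0,0,0,0,0,1]], grip_force=20)

```text
clock: 4.25
eef_pos: [549.7, 2.0, 69.5]
eef_rot: [-3.142, 0.0, 1.507]
wrist_force: [-2.0, -0.9, 0.5]
finger_gap: 17.3
finger_force: 0.8
```

servo_tool(rows=[[0,0,0,0,0,0,1],[0,0,0,0,0,0,1],[0,0,0,0,0,0,1],[0,0,0,5,-0.3,0,1],[0,0,0,10,-0.64,0,1],[0,0,0,10,-0.64,0,1],[0,0,0,10,-0.64,0,1],[0,0,0,10,-0.64,0,1],[0,0,0,10,-0.64,0,1],[0,0,0,10,-0.64,0,1],[0,0,0,10,-0.64,0,1],[0,0,0,10,-0.64,0,1],[0,0,0,10,-0.64,0,1],[0,0,0,10,-0.64,0,1],[0,0,0,10,-0.64,0,1],[0,0,0,10,-0.64,0,1],[0,0,0,10,-0.64,0,1],[0,0,0,5,-0.3,0,1]])

```text
clock: 6.5
eef_pos: [690.4, -7.5, 69.4]
eef_rot: [3.141, 0.001, 1.507]
wrist_force: [-2.2, -5.2, 1.5]
finger_gap: 13.6
finger_force: 20.0
```

servo_tool(rows=[[0,0,0,1,0,0,1],[0,0,0,1,0,0,1],[0,0,0,0,0,0,1]])

```text
clock: 6.88
eef_pos: [692.2, -7.6, 69.5]
eef_rot: [3.141, 0.001, 1.507]
wrist_force: [-0.6, -5.9, 2.3]
finger_gap: 14.3
finger_force: 20.0
```

servo_tool(rows=[[0,0,0,1.5,0,0,1],[0,0,0,1.5,0,0,1],[0,0,0,0,0,0,1]])

```text
clock: 7.25
eef_pos: [694.2, -6.9, 69.3]
eef_rot: [-3.139, 0.0, 1.507]
wrist_force: [-8.2, -2.8, 2.5]
finger_gap: 13.9
finger_force: 20.0
```

servo_tool(rows=[[0,0,0,-1,0,0,0],[0,0,0,0,0,0,0],[0,0,0,0,0,0,0],[0,0,0,0,0,0,0],[0,0,0,0,0,30,0],[0,0,0,0,0,50,0],[0,0,-6.3,-18.2,-16.1,20,0],[0,0,-6.3,-18.2,-16.1,0,0],[0,0,-6.3,-18.2,-16.1,0,0],[0,0,-6.3,-18.2,-16.1,0,0],[0,0,-6.3,-18.2,-16.1,0,0],[0,0,-6.3,-18.2,-16.1,0,0],[0,0,-6.3,-18.2,-16.1,0,0],[0,0,-6.3,-18.2,-16.1,0,0],[0,0,-6.3,-18.2,-16.1,0,0],[0,0,-6.3,-18.2,-16.1,0,0],[0,0,-6.3,-18.2,-16.1,0,0],[0,0,-6.3,-18.2,-16.1,0,0],[0,0,-6.3,-18.2,-16.1,0,0],[0,0,-6.3,-18.2,-16.1,0,0]])

```text
clock: 9.75
eef_pos: [438.3, -232.8, 169.6]
eef_rot: [3.141, -0.0, -0.036]
wrist_force: [-0.6, 0.1, 0.3]
finger_gap: 93.7
finger_force: 0.0
```

```bash
cat >> lib.py <<'E'
COL=dict(green=((55,80,40),(85,255,255)),blue=((100,110,40),(125,255,255)),brown=((3,150,50),(10,255,125)))
def bars(tag):
    for n in("wrist","top"):
        im,s=shot(n,tag+n)
        for nm,(lo,hi) in COL.items():
            for c in blobs(im,lo,hi,60,(310,150,480,320) if n=="top" else (0,0,560,420))[:6]:
                r=rect(n,c,20,s)
                if 35<r[2]<75 and 14<r[3]<40 and r[1]<-150: print(n,nm,r,c.mean(0).round())
    print(s["eef_pos"].round(1),np.degrees(s["eef_rot"]).round(1))
E
python3 -c "
from lib import *
bars('b1')"
```

```text
wrist green [441.0, -231.5, 58.6, 22.9, -2.5] [278. 188.]
wrist blue [475.3, -348.4, 58.6, 27.7, -9.9] [388. 152.]
wrist brown [556.4, -407.4, 45.1, 17.2, -76.9] [435.  80.]
wrist brown [605.3, -305.9, 59.8, 27.1, -0.4] [341.  38.]
top brown [605.5, -308.4, 59.0, 26.2, -1.7] [391. 205.]
top brown [548.4, -243.2, 42.0, 16.7, -51.2] [365. 228.]
top brown [554.8, -410.9, 42.8, 17.0, -78.1] [436. 226.]
[ 436.9 -234.1  169.6] [180.    0.   -2.4]
```

View pics/b1wrist.png

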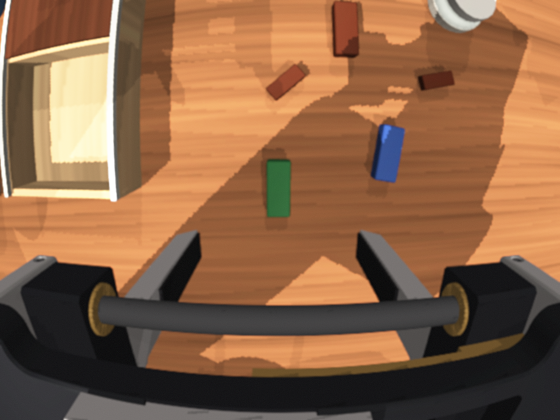

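servo_tool(rows=[[0,0,0,4,2,-50,0],[0,0,0,0,0,-50,0],[0,0,0,0,0,-40,0],[0,0,0,0,0,-18,0.2],[0,0,0,0,0,-7.5,0.3],[0,0,0,0,0,0,1],[0,0,0,0,0,0,1],[0,0,0,0,0,0,1],[0,0,0,0,0,0,1],[0,0,0,0,0,0,1],[0,0,0,0,0,0,1],[0,0,0,0,0,0,1],[0,0,0,0,0,0,1],[0,0,0,0,0,20,1],[0,0,0,0,0,50,1],[0,0,0,0,0,30,1],[0,0,0,0,0,0,1]], grip_force=25)

```text
clock: 11.98
eef_pos: [443.6, -230.7, 105.6]
eef_rot: [3.14, -0.003, -0.032]
wrist_force: [-0.4, -0.3, -1.2]
finger_gap: 24.6
finger_force: 25.0
```

servo_tool(rows=[[0,0,0,6.75,33,0,1],[0,0,0,6.75,33,0,1],[0,0,0,6.75,33,0,1],[0,0,0,6.75,33,0,1],[0,0,0,6.75,33,0,1],[0,0,0,6.75,33,0,1],[0,0,-1,6.75,33,0,1],[0,0,-1,6.75,33,0,1],[0,0,0,0,0,-30,1],[0,0,0,0,0,-40,1],[0,0,0,0,0,-20,1],[0,0,0,0,0,0,1]])

```text
clock: 13.48
eef_pos: [495.4, 33.7, 11.3]
eef_rot: [3.141, 0.004, -0.067]
wrist_force: [-0.2, -0.4, -0.1]
finger_gap: 24.7
finger_force: 25.0
```

servo_tool(rows=[[0,0,0,0,0,0,0.55],[0,0,0,0,0,0,0.55],[0,0,0,0,0,0,0.55],[0,0,0,0,0,40,0.55],[0,0,0,0,0,55,0.5],[0,0,-0.6,-2,-38.4,30,0],[0,0,-0.6,-2,-38.4,30,0],[0,0,-0.6,-2,-38.4,0,0],[0,0,-0.6,-2,-38.4,0,0],[0,0,-0.6,-2,-38.4,0,0],[0,0,-0.6,-2,-38.4,0,0],[0,0,-0.6,-2,-38.4,0,0],[0,0,-0.6,-2,-38.4,0,0],[0,0,-0.6,-2,-38.4,0,0],[0,0,-0.6,-2,-38.4,0,0],[0,0,0,0,0,0,0]])

```text
clock: 15.48
eef_pos: [476.3, -352.2, 168.7]
eef_rot: [3.141, 0.0, -0.174]
wrist_force: [-0.8, 1.4, -0.2]
finger_gap: 93.9
finger_force: 0.0
```

```bash
python3 -c "
from lib import *
bars('b2')"
```

```text
wrist blue [475.9, -350.8, 58.7, 22.8, -9.6] [278. 190.]
wrist brown [557.5, -411.8, 40.6, 17.6, -77.4] [321. 102.]
wrist brown [607.8, -314.1, 62.0, 21.7, -9.9] [222.  72.]
wrist brown [547.9, -253.4, 40.0, 14.8, -29.4] [175. 138.]
top brown [606.0, -308.3, 58.1, 26.1, -2.0] [392. 205.]
top brown [548.5, -243.4, 41.7, 16.7, -51.2] [365. 228.]
[ 476.5 -350.9  168.7] [-180.     0.    -9.9]
```

View pics/b2top.png

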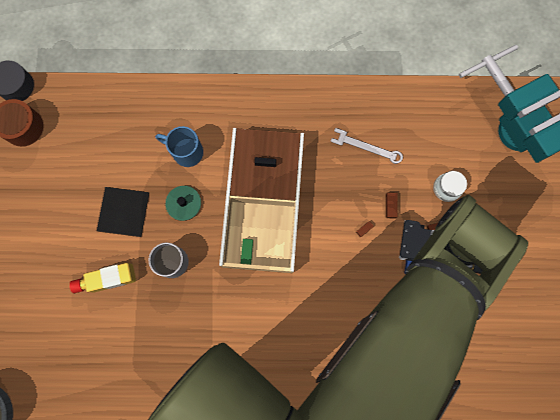

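servo_tool(rows=[[0,0,0,-0.5,0,-50,0],[0,0,0,0,0,-50,0],[0,0,0,0,0,-40,0],[0,0,0,0,0,-18,0.2],[0,0,0,0,0,-6.5,0.3],[0,0,0,0,0,0,1],[0,0,0,0,0,0,1],[0,0,0,0,0,0,1],[0,0,0,0,0,0,1],[0,0,0,0,0,0,1],[0,0,0,0,0,0,1],[0,0,0,0,0,0,1],[0,0,0,0,0,0,1],[0,0,0,0,0,20,1],[0,0,0,0,0,50,1],[0,0,0,0,0,30,1],[0,0,0,0,0,0,1]])

```text
clock: 17.7
eef_pos: [477.3, -351.0, 107.8]
eef_rot: [3.139, -0.004, -0.172]
wrist_force: [-0.7, 0.1, -1.4]
finger_gap: 24.9
finger_force: 25.0
```

servo_tool(rows=[[0,0,0.62,1.8,32.4,0,1],[0,0,0.62,1.8,32.4,0,1],[0,0,0.62,1.8,32.4,0,1],[0,0,0.62,1.8,32.4,0,1],[0,0,0.62,1.8,32.4,0,1],[0,0,0.62,1.8,32.4,0,1],[0,0,0.62,1.8,32.4,0,1],[0,0,0.62,1.8,32.4,0,1],[0,0,0.62,1.8,32.4,0,1],[0,0,0.62,1.8,32.4,0,1],[0,0,0,0,0,-30,1],[0,0,0,0,0,-40,1],[0,0,0,0,0,-23,1],[0,0,0,0,0,0,1]])

```text
clock: 19.45
eef_pos: [493.5, -26.2, 9.9]
eef_rot: [-3.141, 0.003, -0.064]
wrist_force: [0.3, -0.4, -1.3]
finger_gap: 24.7
finger_force: 25.0
```

servo_tool(rows=[[0,0,0,0,0,0,0.55],[0,0,0,0,0,0,0.55],[0,0,0,0,0,0,0.55],[0,0,0,0,0,40,0.55],[0,0,0,0,0,58,0.5],[0,0,0,0,-28.2,30,0],[0,0,0,0,-28.2,30,0],[0,0,0.2,14.1,-28.2,0,0],[0,0,0.2,14.1,-28.2,0,0],[0,0,0.2,14.1,-28.2,0,0],[0,0,0.2,14.1,-28.2,0,0],[0,0,0.2,14.1,-28.2,0,0],[0,0,0.2,14.1,-28.2,0,0],[0,0,0.2,14.1,-28.2,0,0],[0,0,0.3,14.1,-28.2,0,0],[0,0,0,0,0,0,0]])

```text
clock: 21.45
eef_pos: [607.1, -309.8, 168.7]
eef_rot: [-3.141, 0.001, -0.036]
wrist_force: [0.3, -0.5, -0.2]
finger_gap: 93.9
finger_force: 0.0
```

```bash
python3 -c "
from lib import *
bars('b3')"
```

```text
wrist blue [465.3, -735.1, 38.0, 17.1, 22.6] [557. 271.]
wrist brown [609.8, -306.9, 62.6, 25.6, -1.7] [278. 183.]
wrist brown [554.6, -245.2, 43.7, 19.0, -50.9] [222. 239.]
wrist brown [560.7, -410.2, 41.7, 19.9, -74.9] [372. 227.]
[ 607.  -308.6  168.8] [-180.    0.   -2.]
```

servo_tool(rows=[[0,0,0,1,1,-50,0],[0,0,0,0,0,-50,0],[0,0,0,0,0,-40,0],[0,0,0,0,0,-18,0.2],[0,0,0,0,0,-6.5,0.3],[0,0,0,0,0,0,1],[0,0,0,0,0,0,1],[0,0,0,0,0,0,1],[0,0,0,0,0,0,1],[0,0,0,0,0,0,1],[0,0,0,0,0,0,1],[0,0,0,0,0,0,1],[0,0,0,0,0,0,1],[0,0,0,0,0,20,1],[0,0,0,0,0,50,1],[0,0,0,0,0,30,1],[0,0,0,0,0,0,1]])

```text
clock: 23.68
eef_pos: [609.3, -307.9, 108.8]
eef_rot: [3.139, -0.005, -0.034]
wrist_force: [-0.4, 0.6, -1.5]
finger_gap: 25.2
finger_force: 25.0
```

servo_tool(rows=[[0,0,-0.2,-4.3,30.6,0,1],[0,0,-0.2,-4.3,30.6,0,1],[0,0,-0.2,-4.3,30.6,0,1],[0,0,-0.2,-4.3,30.6,0,1],[0,0,-0.2,-4.3,30.6,0,1],[0,0,-0.2,-4.3,30.6,0,1],[0,0,-0.2,-4.3,30.6,0,1],[0,0,-0.1,-4.3,30.6,0,1],[0,0,-0.1,-4.3,30.6,0,1],[0,0,-0.1,-4.3,30.6,0,1],[0,0,0,0,0,-30,1],[0,0,0,0,0,-40,1],[0,0,0,0,0,-23,1],[0,0,0,0,0,0,1]])

```text
clock: 25.42
eef_pos: [564.1, -1.2, 10.0]
eef_rot: [-3.142, 0.003, -0.064]
wrist_force: [0.0, 0.1, -0.2]
finger_gap: 24.9
finger_force: 25.0
```

servo_tool(rows=[[0,0,0,0,0,0,0.55],[0,0,0,0,0,0,0.55],[0,0,0,0,0,0,0.55],[0,0,0,0,0,40,0.55],[0,0,0,0,0,50,0.5],[0,0,0,0,0,58,0.4],[0,0,0,-40,0,0,0],[0,0,0,-40,0,0,0],[0,0,0,0,0,0,0]])

```text
clock: 26.55
eef_pos: [483.6, -1.3, 160.5]
eef_rot: [-3.142, -0.0, -0.064]
wrist_force: [0.7, -0.5, -0.6]
finger_gap: 83.1
finger_force: 0.0
```

```bash
python3 -c "
from lib import *
shot('wrist','w4')"
```

```text
(no output)
```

View pics/w4.png

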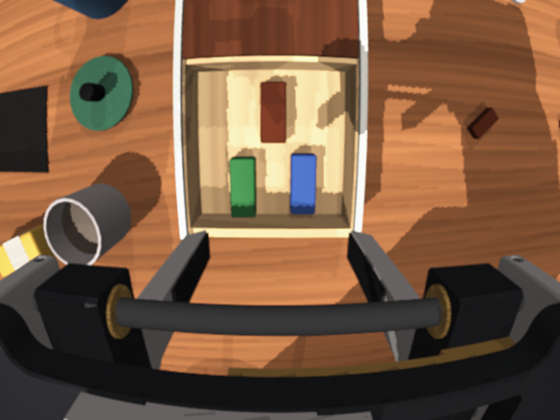

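servo_tool(rows=[[0,0,7.5,17.4,-0.45,0,0],[0,0,7.5,17.4,-0.45,0,0],[0,0,7.5,17.4,-0.45,0,0],[0,0,7.5,17.4,-0.45,0,0],[0,0,7.5,17.4,-0.45,0,0],[0,0,7.5,17.4,-0.45,0,0],[0,0,7.5,17.4,-0.45,0,0],[0,0,7.5,17.4,-0.45,0,0],[0,0,7.5,17.4,-0.45,0,0],[0,0,7.5,17.4,-0.45,0,0],[0,0,7.5,17.4,-0.45,0,0],[0,0,7.5,17.4,-0.45,0,0],[0,0,0,0,0,0,0]])

```text
clock: 28.22
eef_pos: [694.8, -6.8, 158.9]
eef_rot: [-3.141, 0.0, 1.506]
wrist_force: [-1.1, 0.1, 0.9]
finger_gap: 94.4
finger_force: 0.0
```

servo_tool(rows=[[0,0,0,-1.3,0,-30,0],[0,0,0,0,0,-35,0],[0,0,0,0,0,-16,0],[0,0,0,0,0,-9,0],[0,0,0,0,0,0,0.5],[0,0,0,0,0,0,1],[0,0,0,0,0,0,1],[0,0,0,0,0,0,1],[0,0,0,0,0,0,1],[0,0,0,0,0,0,1],[0,0,0,0,0,0,1],[0,0,0,0,0,0,1],[0,0,0,0,0,0,1],[0,0,0,0,0,0,1],[0,0,0,0,0,0,1]], grip_force=20)

```text
clock: 30.1
eef_pos: [692.8, -6.8, 69.9]
eef_rot: [3.141, -0.0, 1.507]
wrist_force: [1.8, -0.9, -0.8]
finger_gap: 13.5
finger_force: 20.0
```

Slide 156 mm homewards, then creep.

servo_tool(rows=[[0,0,0,-5,0.3,0,1],[0,0,0,-10,0.64,0,1],[0,0,0,-10,0.64,0,1],[0,0,0,-10,0.64,0,1],[0,0,0,-10,0.64,0,1],[0,0,0,-10,0.64,0,1],[0,0,0,-10,0.64,0,1],[0,0,0,-10,0.64,0,1],[0,0,0,-10,0.64,0,1],[0,0,0,-10,0.64,0,1],[0,0,0,-10,0.64,0,1],[0,0,0,-10,0.64,0,1],[0,0,0,-10,0.64,0,1],[0,0,0,-10,0.64,0,1],[0,0,0,-10,0.64,0,1],[0,0,0,-10,0.64,0,1],[0,0,0,-6,0.4,0,1],[0,0,0,-3,0.2,0,1],[0,0,0,0,0,0,1]])

```text
clock: 32.48
eef_pos: [532.7, 3.6, 70.4]
eef_rot: [3.13, -0.0, 1.507]
wrist_force: [41.3, 3.4, -28.5]
finger_gap: 17.0
finger_force: 20.0
```

servo_tool(rows=[[0,0,0,1,0,0,1],[0,0,0,0,0,0,1]])

```text
clock: 32.72
eef_pos: [534.0, 3.5, 70.4]
eef_rot: [3.13, -0.0, 1.507]
wrist_force: [40.8, 2.6, -27.2]
finger_gap: 14.3
finger_force: 20.0
```

servo_tool(rows=[[0,0,0,0,0,0,0],[0,0,0,0,0,0,0],[0,0,0,0,0,0,0],[0,0,0,0,0,0,0],[0,0,0,0,0,40,0],[0,0,0,0,0,50,0],[0,0,0,0,0,40,0],[0,0,0,0,0,0,0]])

```text
clock: 33.72
eef_pos: [530.6, 3.7, 202.9]
eef_rot: [3.136, 0.0, 1.507]
wrist_force: [0.7, 0.5, -0.9]
finger_gap: 90.8
finger_force: 0.0
```

Run:
```python
from lib import *
im,s=shot("wrist","w5");print(s["eef_pos"],np.degrees(s["eef_rot"]))
t,_=shot("top","t5")
g=cv2.resize(t[110:310,60:310],None,fx=3,fy=3,interpolation=cv2.INTER_CUBIC)
cv2.imwrite("pics/c5.png",g[:600])
c=blobs(im,(0,0,0),(180,255,50),200,(200,120,340,260))
for k in c: print(rect("wrist",k,90.5,s),k.min(0),k.max(0))
```

```text
[530.63815007   3.65095743 202.87656907] [1.79701954e+02 4.74291106e-03 8.63522668e+01]
[538.4, 5.8, 52.5, 21.2, 86.2] [275 170] [298 225]
```

View pics/w5.png

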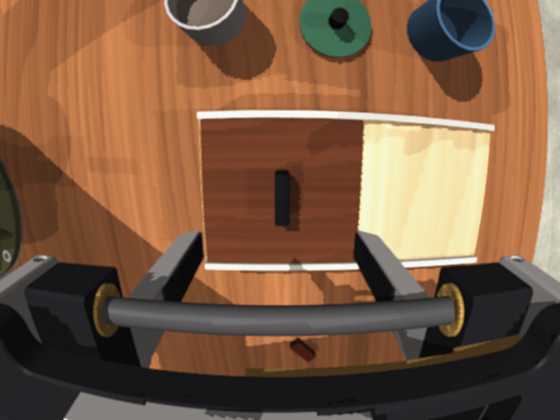

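Run:
```python
from lib import *
s=manip.read_state()
im=cv2.imread("pics/w5.png")
print(im[190,195:212].sum(1),im[190,352:370].sum(1))
P=lambda px,z:onz("wrist",px,z,s).round(1).tolist()
print("strip near/far",P([(198,115),(204,267),(493,128),(476,261)],66))
print("cover near/far",P([(202,190),(361,190)],64.5))
print("lid knob",P([(339,17)],38),"tin rim",P([(206,10)],75))
for n in("top",):
    t=cv2.imread("pics/t5.png"); 
    c=blobs(t,(0,0,0),(180,255,50),20,(245,210,285,240)); print([rect("top",k,90.5) for k in c])
    t0=cv2.imread("pics/top0.png");c=blobs(t0,(0,0,0),(180,255,50),20,(245,210,285,240)); print([rect("top",k,90.5) for k in c])
```

```text
[360 355 344 336 333 375 417 342 237 206 211 209 209 212 208 211 207] [188 189 189 191 190 191 181 228 387 562 653 694 707 707 705 704 701 700]
strip near/far [[455.9, 89.6, 66.0], [443.2, -70.1, 66.0], [773.5, 67.3, 66.0], [764.1, -92.0, 66.0]]
cover near/far [[452.1, 14.4, 64.5], [612.7, 4.1, 64.5]]
lid knob [[605.2, 188.3, 38.0]] tin rim [[471.8, 192.8, 75.0]]
[[544.4, 10.8, 45.8, 14.2, -80.6]]
[[544.7, -0.1, 49.7, 17.7, 85.7]]
```

View pics/c5.png

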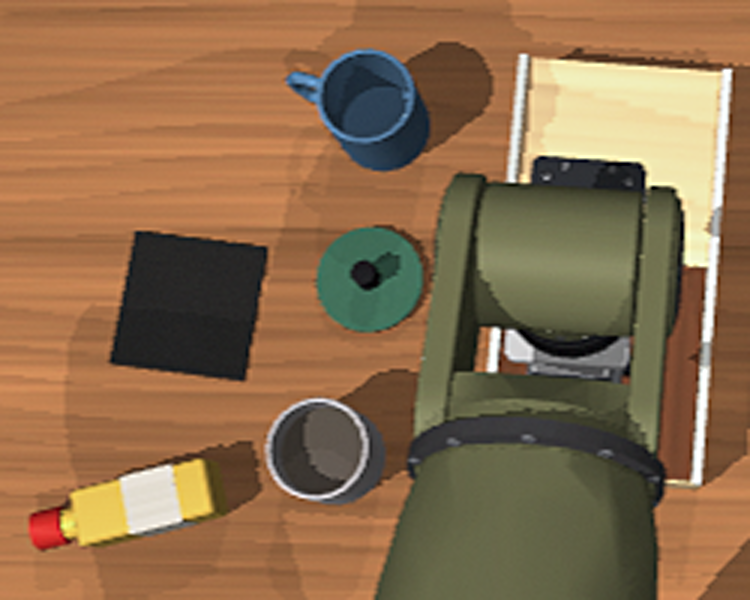

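servo_tool(rows=[[0,0,0,9.6,23.1,0,0],[0,0,0,9.6,23.1,0,0],[0,0,0,9.6,23.1,0,0],[0,0,0,9.6,23.1,0,0],[0,0,0,9.6,23.1,0,0],[0,0,0,9.6,23.1,0,0],[0,0,0,9.6,23.1,-20,0],[0,0,0,9.6,23.1,-20,0],[0,0,0,0,0,0,0]])

```text
clock: 34.95
eef_pos: [605.3, 189.3, 156.3]
eef_rot: [-3.136, 0.002, 1.509]
wrist_force: [0.3, -0.4, -0.0]
finger_gap: 94.1
finger_force: 0.0
```

Run:
```python
from lib import *
im,s=shot("wrist","w6");print(s["eef_pos"],np.degrees(s["eef_rot"]))
h=cv2.cvtColor(im,cv2.COLOR_BGR2HSV)
for c in blobs(im,(60,60,30),(90,255,255),500,(150,80,400,300))[:2]: P=onz("wrist",c,10,s)[:,:2].astype(np.float32);print("disc",cv2.minEnclosingCircle(P),c.min(0),c.max(0))
for c in blobs(im,(0,0,0),(180,255,45),40,(200,130,350,260))[:3]: P=onz("wrist",c,38,s)[:,:2].astype(np.float32);print("knob",cv2.minEnclosingCircle(P),c.min(0),c.max(0))
# tin from wrist & top
t=cv2.imread("pics/t5.png");g=cv2.cvtColor(t,cv2.COLOR_BGR2HSV)
for c in blobs(t,(0,0,130),(180,60,255),20,(140,235,200,285)): P=onz("top",c,75)[:,:2].astype(np.float32);print("rim",cv2.minEnclosingCircle(P),len(c))
```

```text
[605.29787203 189.32211906 156.30055491] [-1.79690533e+02  9.64624773e-02  8.64412773e+01]
disc ((609.5020141601562, 191.7818603515625), 42.18568420410156) [243 150] [324 228]
knob ((609.2896118164062, 194.07383728027344), 11.023431777954102) [275 183] [293 205]
rim ((467.5823059082031, 209.97422790527344), 38.21742248535156) 94
```

View pics/w6.png

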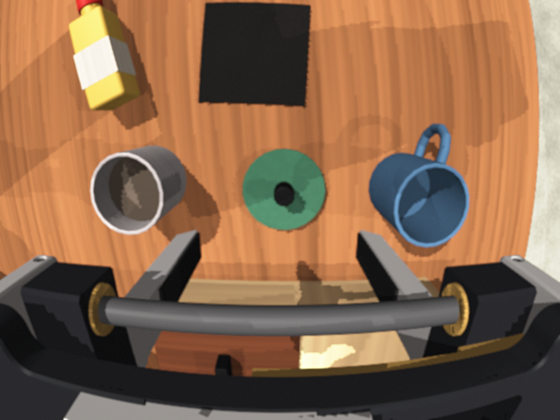

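servo_tool(rows=[[0,0,0,3,0.7,-50,0],[0,0,0,0,0,-50,0],[0,0,0,0,0,-30,0.3],[0,0,0,0,0,-12,0.4],[0,0,0,0,0,0,0.6],[0,0,0,0,0,0,1],[0,0,0,0,0,0,1],[0,0,0,0,0,0,1],[0,0,0,0,0,0,1],[0,0,0,0,0,0,1],[0,0,0,0,0,0,1],[0,0,0,0,0,0,1]], grip_force=30)

```text
clock: 36.5
eef_pos: [609.5, 189.3, 18.0]
eef_rot: [3.141, -0.0, 1.507]
wrist_force: [-0.0, -0.2, 1.1]
finger_gap: 19.2
finger_force: 30.0
```

Run:
```python
from lib import *
im=cv2.imread("pics/w6.png")
s=dict(eef_pos=np.array([605.3,189.3,156.3]),eef_rot=np.array([-3.1362,.0017,1.5087]))
for c in blobs(im,(0,0,120),(180,70,255),60,(85,140,190,240))[:2]: P=onz("wrist",c,75,s)[:,:2].astype(np.float32);print("rim",cv2.minEnclosingCircle(P),c.min(0),c.max(0))
print(onz("wrist",[(92,190),(163,190),(128,148),(126,233)],75,s).round(1))
```

```text
rim ((475.60797119140625, 217.64425659179688), 48.353721618652344) [ 90 146] [166 234]
rim ((516.25732421875, 170.68203735351562), 9.064099311828613) [172 232] [189 239]
[[432.6 218.1  75. ]
 [506.3 212.7  75. ]
 [477.7 252.2  75. ]
 [461.9 175.   75. ]]
```

servo_tool(rows=[[0,0,0,0,0,20,1],[0,0,0,0,0,40,1],[0,0,0,0,0,40,1],[0,0,0,-17.7,2.65,10,1],[0,0,0,-17.7,2.65,0,1],[0,0,0,-17.7,2.65,0,1],[0,0,0,-17.7,2.65,0,1],[0,0,0,-17.7,2.65,0,1],[0,0,0,-17.7,2.65,0,1],[0,0,0,-17.7,2.65,0,1],[0,0,0,-17.7,2.65,0,1],[0,0,0,0,0,0,1],[0,0,0,0,0,0,1]])

```text
clock: 38.12
eef_pos: [468.5, 210.4, 128.7]
eef_rot: [3.141, -0.0, 1.507]
wrist_force: [0.8, 0.3, -0.9]
finger_gap: 19.4
finger_force: 30.0
```

Run:
```python
from lib import *
sd,s=shot("side","s7");w,_=shot("wrist","w7");shot("top","t7")
print(s["eef_pos"],np.degrees(s["eef_rot"]),s["finger_gap"])
cv2.imwrite("pics/c7.png",np.vstack([cv2.resize(sd[70:270,100:380],(560,400)),w[140:340][:,:560]])[:600])
```

```text
[468.54723944 210.44819461 128.65479692] [ 1.79942698e+02 -2.21525524e-02  8.63487905e+01] 19.419322472996793
```

View pics/c7.png

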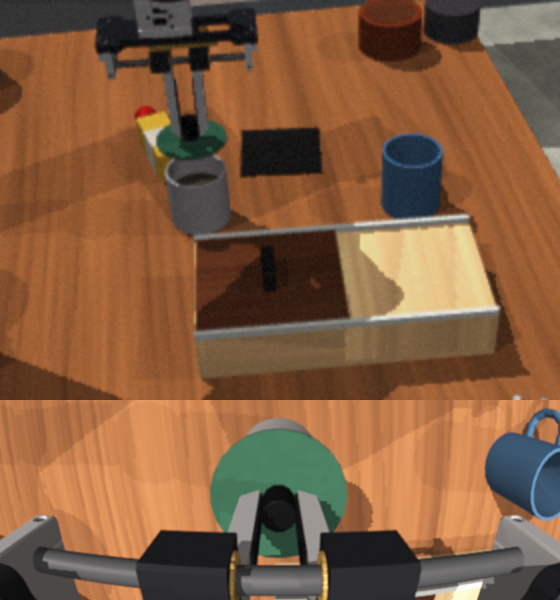

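Run:
```python
from lib import *
f=lambda *p:np.array(p)/2+[100,70]
s=manip.read_state()
sd=cv2.imread("pics/s7.png");w=cv2.imread("pics/w7.png")
c=blobs(sd,(60,50,30),(90,255,255),100,(150,100,240,170))[0]
P=onz("side",c,120)[:,:2].astype(np.float32);print("disc side",cv2.minEnclosingCircle(P),c.min(0),c.max(0))
print("rim side L/R", onz("side",f((165,177),(229,172)),75).round(1), "T/B",onz("side",f((196,155),(199,192)),75).round(1))
c=blobs(w,(60,50,30),(90,255,255),500,(180,140,380,310))[0]
P=onz("wrist",c,120.5,s)[:,:2].astype(np.float32);print("disc wrist",cv2.minEnclosingCircle(P),P.min(0),P.max(0))
```

```text
disc side ((467.4098205566406, 209.4470672607422), 42.87342834472656) [179 131] [212 149]
rim side L/R [[430.3 199.6  75. ]
 [508.7 195.3  75. ]] T/B [[471.1 239.8  75. ]
 [469.2 160.9  75. ]]
disc wrist ((467.8567199707031, 213.28543090820312), 42.62010192871094) [425.913  186.7695] [509.67557 255.65123]
```

Run:
```python
from lib import *
sd=cv2.imread("pics/side0.png")
a=np.linspace(0,2*np.pi,60)
k=np.kron(sd[130:200,170:230],np.ones((7,7,1),np.uint8)).astype(np.uint8)
for cy,col in((210,(0,0,255)),):
    q=proj("side",np.c_[467.7+38*np.cos(a),cy+38*np.sin(a),0*a+75]);q=((q-[170,130]+.5)*7).astype(int)
    cv2.polylines(k,[q.reshape(-1,1,2)],True,col,1)
cv2.imwrite("pics/k.png",k)
```

```text
(no output)
```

View pics/k.png

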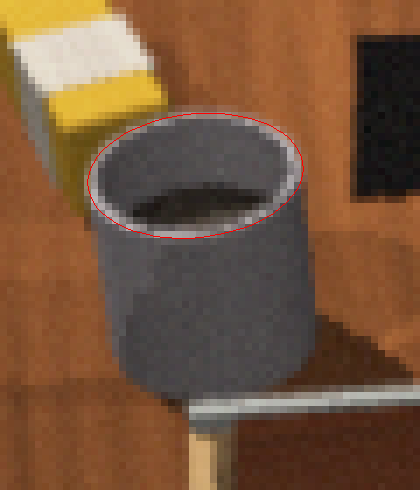

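servo_tool(rows=[[0,0,0,0,-0.3,-15,1],[0,0,0,0,0,-12,1],[0,0,0,0,0,-6,1],[0,0,0,0,0,-4,1],[0,0,0,0,0,-3,1],[0,0,0,0,0,0,1],[0,0,0,0,0,0,1]])

```text
clock: 39.15
eef_pos: [468.0, 210.2, 88.2]
eef_rot: [3.141, -0.0, 1.507]
wrist_force: [-0.0, 0.0, -0.6]
finger_gap: 19.6
finger_force: 30.0
```

servo_tool(rows=[[0,0,0,0,0,-1,1],[0,0,0,0,0,0,1],[0,0,0,0,0,0,0.6],[0,0,0,0,0,0,0.6],[0,0,0,0,0,0,0.6],[0,0,0,0,0,30,0.5],[0,0,0,0,0,50,0],[0,0,0,0,0,40,0],[0,0,0,0,0,30,0],[0,0,0,0,-50,0,0],[0,0,0,0,-50,0,0],[0,0,0,0,-50,0,0],[0,0,0,0,0,0,0]])

```text
clock: 40.78
eef_pos: [467.9, 57.8, 237.1]
eef_rot: [3.141, 0.0, 1.503]
wrist_force: [-0.5, -0.0, 0.5]
finger_gap: 94.0
finger_force: 0.0
```

Run:
```python
from lib import *
sd,s=shot("side","s8");t,_=shot("top","t8")
print(s["eef_pos"],np.degrees(s["eef_rot"]))
a=np.vstack([cv2.resize(sd[110:210,120:400],(560,200),interpolation=cv2.INTER_CUBIC),cv2.resize(t[180:300,60:310],None,fx=3,fy=3,interpolation=cv2.INTER_CUBIC)[:, :560]])
cv2.imwrite("pics/c8.png",a)
c=blobs(t,(60,50,30),(90,255,255),100,(140,235,200,285))[0];P=onz("top",c,79)[:,:2].astype(np.float32);print("lid top",cv2.minEnclosingCircle(P))
c=blobs(sd,(60,50,30),(90,255,255),100,(150,100,240,200))[0];P=onz("side",c,79)[:,:2].astype(np.float32);print("lid side",cv2.minEnclosingCircle(P),P.min(0),P.max(0))
```

```text
[467.86726459  57.80889981 237.13333177] [1.79980098e+02 1.24490967e-02 8.61407072e+01]
lid top ((467.4586181640625, 228.58641052246094), 37.5969352722168)
lid side ((466.00946044921875, 209.04635620117188), 43.12001419067383) [424.93353 166.90582] [507.24863 248.84357]
```

View pics/c8.png

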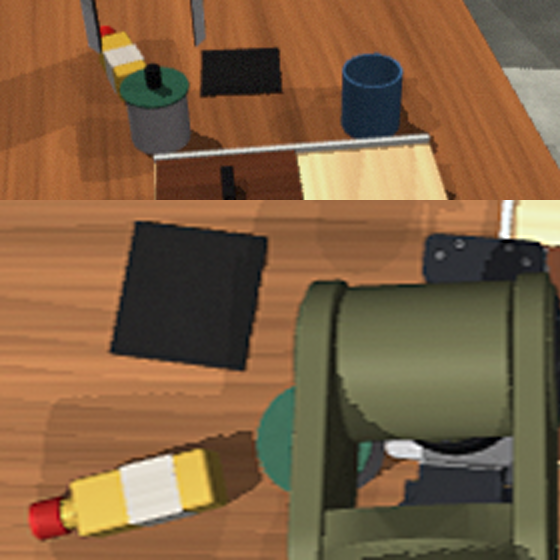

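servo_tool(rows=[[0,0,4.3,-4.2,26.2,0,0],[0,0,4.3,-4.2,26.2,0,0],[0,0,4.3,-4.2,26.2,0,0],[0,0,4.3,-4.2,26.2,0,0],[-4.38,-1.04,0,-4.2,26.2,0,0],[-4.38,-1.04,0,-4.2,26.2,0,0],[-4.38,-1.04,0,-4.2,26.2,0,0],[-4.38,-1.04,0,-4.2,26.2,0,0],[-4.38,-1.04,0,-4.2,26.2,0,0],[-4.38,-1.04,0,-4.2,26.2,0,0],[-4.38,-1.04,0,-4.2,26.2,0,0],[-4.38,-1.04,0,-4.2,26.2,0,0],[-4.38,-1.04,0,-4.2,26.2,0,0],[-4.38,-1.04,0,-4.2,26.2,0,0],[0,0,0,0,0,0,0],[0,0,0,0,0,0,0]])

```text
clock: 42.88
eef_pos: [408.6, 427.4, 236.8]
eef_rot: [-3.138, 0.785, 1.81]
wrist_force: [-0.1, -0.2, 0.0]
finger_gap: 94.0
finger_force: 0.0
```

Run:
```python
from lib import *
w,s=shot("wrist","w9");t,_=shot("top","t9")
R=Ro.from_euler('xyz',s["eef_rot"]).as_matrix();print(s["eef_pos"],"tz",R[:,2].round(3),"ty",R[:,1].round(3),s["joints"].round(2))
for n,I in(("wrist",w),):
    for c in blobs(I,(20,110,60),(33,255,255),100)[:4]: print("yel",rect(n,c,44,s),c.min(0),c.max(0))
    for c in blobs(I,(0,180,60),(4,255,255),80)[:3]: print("red",rect(n,c,30,s),c.min(0),c.max(0))
    for c in blobs(I,(0,0,150),(180,50,255),100)[:4]: print("white",rect(n,c,44,s),c.min(0),c.max(0))
# cover check from top
f=blobs(t,(0,0,0),(180,255,50),20,(245,200,285,260));print([rect("top",k,90.5) for k in f])
print(t[255:275,260].sum(1), onz("top",[(260,266)],64.5))
```

```text
[408.56352013 427.44239049 236.77864318] tz [ 0.164 -0.687 -0.707] ty [ 0.972  0.235 -0.002] [ 0.98  0.71  1.02 -0.59  1.94  0.68]
yel [417.5, 393.6, 65.6, 42.5, -75.2] [259  58] [300 107]
yel [438.7, 311.1, 40.9, 18.6, 13.8] [264 133] [297 143]
red [408.2, 428.4, 37.8, 28.0, -74.8] [265  32] [293  63]
white [6494.0, -121644.9, 240286.5, 46842.3, 88.1] [160 331] [409 376]
white [627.1, -55.0, 346.5, 172.8, -58.4] [260 230] [364 279]
white [430.9, 341.2, 44.0, 39.6, 14.3] [261 108] [299 132]
white [875.4, 183.3, 499.7, 16.4, -90.0] [406 148] [559 264]
[[535.9, 1.7, 48.8, 24.6, -89.5]]
[199 199 204 204 197 199 203 202 204 205 203 197 218 491 259 213 204 203
 209 225] [[455.07992049  -0.82416364  64.5       ]]
```

servo_tool(rows=[[0,0,0,0.3,-0.5,-30,0],[0,0,0,0.5,-1,-50,0],[0,0,0,0.5,-1,-40,0],[0,0,0,0,0,-21.4,0],[0,0,0,3.3,-13.8,-14.1,0],[0,0,0,4.9,-20.6,-21.2,0],[0,0,0,4.9,-20.6,-21.2,0],[0,0,0,3.3,-13.8,-14.1,0],[0,0,0,2.4,-9.6,-9.9,0],[0,0,0,0.8,-4.1,-4.3,0],[0,0,0,0,0,0,0],[0,0,0,0,0,0,0.3]])

```text
clock: 44.48
eef_pos: [430.1, 342.6, 11.3]
eef_rot: [-3.139, 0.785, 1.808]
wrist_force: [0.7, -0.3, 0.5]
finger_gap: 87.2
finger_force: 0.0
```

servo_tool(rows=[[0,0,0,0,0,0,1],[0,0,0,0,0,0,1],[0,0,0,0,0,0,1],[0,0,0,0,0,0,1],[0,0,0,0,0,0,1],[0,0,0,0,0,0,1],[0,0,0,0,0,0,1],[0,0,0,0,0,10,1],[0,0,0,0,0,30,1],[0,0,0,0,0,50,1],[0,0,0,0,0,50,1],[0,0,0,0,0,0,1]], grip_force=40)

```text
clock: 45.98
eef_pos: [430.8, 342.9, 154.8]
eef_rot: [3.137, 0.781, 1.803]
wrist_force: [-0.0, -1.3, -1.7]
finger_gap: 43.4
finger_force: 40.0
```

servo_tool(rows=[[8.75,2.08,0,8,0,2,1],[8.75,2.08,0,16,0,0,1],[8.75,2.08,0,16,0,0,1],[8.75,2.08,0,16,0,0,1],[8.75,2.08,0,16,0,0,1],[8.75,2.08,0,16,0,0,1],[8.75,2.08,0,16,0,0,1],[8.75,2.08,0,16,0,0,1],[8.75,2.08,0,16,0,0,1],[8.75,2.08,0,16,0,0,1],[0,0,-7.5,0,0,0,1],[0,0,-7.5,0,0,0,1],[0,0,-7.5,0,0,0,1],[0,0,-7.5,0,0,0,1],[0,0,0,0,0,0,1]])

```text
clock: 47.85
eef_pos: [580.6, 342.1, 151.8]
eef_rot: [3.141, -0.783, 1.285]
wrist_force: [1.4, 0.0, -2.3]
finger_gap: 43.8
finger_force: 40.0
```

Run:
```python
from lib import *
sd,s=shot("side","s10");w,_=shot("wrist","w10");t,_=shot("top","t10")
R=Ro.from_euler('xyz',s["eef_rot"]).as_matrix();print(s["eef_pos"],"tz",R[:,2].round(3),"ty",R[:,1].round(3),s["joints"].round(2),s["finger_gap"])
a=np.vstack([cv2.resize(sd[20:220,100:380],(560,400),interpolation=cv2.INTER_CUBIC),cv2.resize(t[150:300,40:320],(560,300))[:200]])
cv2.imwrite("pics/c10.png",a)
for c in blobs(sd,(20,110,50),(33,255,255),60): print("yel",c.min(0),c.max(0),cv2.minAreaRect(c))
for c in blobs(sd,(0,170,60),(5,255,255),30): print("red",c.min(0),c.max(0),c.mean(0))
```

```text
[580.60799689 342.12315769 151.82250657] tz [ 0.2    0.676 -0.709] ty [ 0.959 -0.283  0.   ] [ 0.23  0.45  1.65  0.95  0.86 -0.07] 43.84131044380969
yel [225 109] [242 117] ((233.62063598632812, 113.42996978759766), (7.797286033630371, 17.278785705566406), 86.42366790771484)
red [ 0 87] [ 51 132] [ 26.37869822 113.3964497 ]
```

servo_tool(rows=[[0,0,0,5,1,-15,1],[0,0,0,5.5,1,-30,1],[0,0,0,0,0,-30,1],[0,0,0,0,0,-12,1],[0,0,0,0,0,-6,1],[0,0,0,0,0,-4,1],[0,0,0,0,0,0,1],[0,0,0,0,0,0,1]])

```text
clock: 49.0
eef_pos: [592.7, 344.0, 56.5]
eef_rot: [3.137, -0.785, 1.286]
wrist_force: [0.8, 0.4, -1.8]
finger_gap: 43.9
finger_force: 40.0
```

Run:
```python
from lib import *
sd,s=shot("side","s11")
cv2.imwrite("pics/c11.png",cv2.resize(sd[60:210,160:360],(800,600),interpolation=cv2.INTER_CUBIC))
```

```text
(no output)
```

View pics/c11.png

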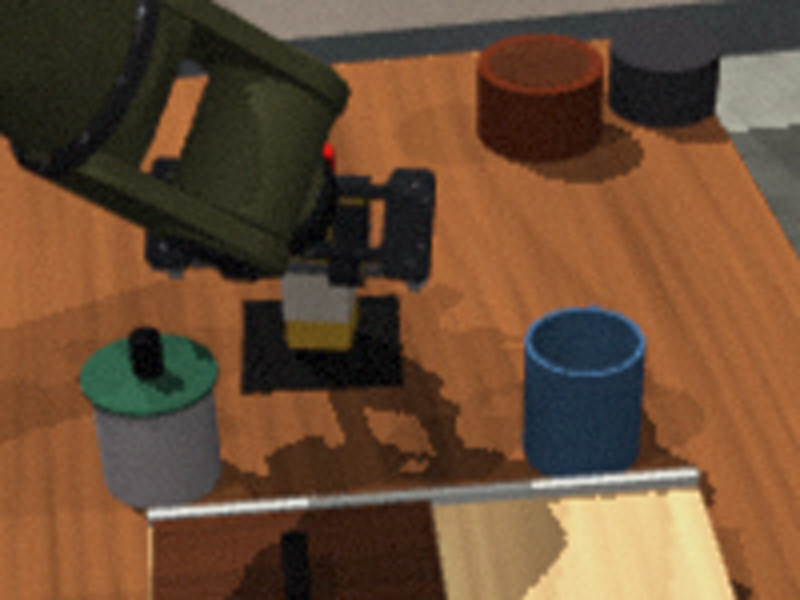

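servo_tool(rows=[[0,0,0,0,0,-2,1],[0,0,0,0,0,-2,1],[0,0,0,0,0,0,1],[0,0,0,0,0,0,1]])

```text
clock: 49.55
eef_pos: [592.5, 344.0, 51.7]
eef_rot: [3.139, -0.784, 1.285]
wrist_force: [0.5, 0.3, -2.5]
finger_gap: 43.9
finger_force: 40.0
```

servo_tool(rows=[[0,0,0,0,0,-1.5,1],[0,0,0,0,0,0,1],[0,0,0,0,0,0,1]])

```text
clock: 49.92
eef_pos: [592.5, 343.9, 50.2]
eef_rot: [3.139, -0.784, 1.285]
wrist_force: [0.0, 0.6, -2.2]
finger_gap: 43.8
finger_force: 40.0
```

servo_tool(rows=[[0,0,0,0,0,-1.5,1],[0,0,0,0,0,0,1],[0,0,0,0,0,0,1]])

```text
clock: 50.3
eef_pos: [592.7, 344.0, 48.9]
eef_rot: [3.138, -0.784, 1.285]
wrist_force: [0.8, -0.3, 0.5]
finger_gap: 43.8
finger_force: 40.0
```

servo_tool(rows=[[0,0,0,0,0,-0.5,1],[0,0,0,0,0,0,0.45],[0,0,0,0,0,0,0.35],[0,0,0,0,0,0,0.2],[0,0,0,0,0,0,0.2],[0,0,0,0,0,0,0.2],[0,0,0,-2,-6.8,7.1,0.2],[0,0,0,-4,-13.5,14.2,0.2],[0,0,0,-4,-13.5,14.2,0.2],[0,0,0,-4,-13.5,14.2,0.2],[0,0,0,-6,-20.3,21.3,0.2],[0,0,0,-6,-20.3,21.3,0.2],[0,0,0,-6,-20.3,21.3,0.2],[0,0,0,-6,-20.3,21.3,0.2],[0,0,0,0,-30,40,0],[0,0,0,0,-30,40,0],[0,0,0,0,-30,40,0],[0,0,0,0,0,0,0]])

```text
clock: 52.55
eef_pos: [554.9, 123.2, 306.6]
eef_rot: [3.131, -0.784, 1.288]
wrist_force: [-0.1, -0.2, -0.5]
finger_gap: 93.8
finger_force: 0.0
```

servo_tool(rows=[[0,0,0,-20,-40,10,0],[0,0,0,-20,-40,10,0],[0,0,0,-20,-40,10,0],[0,0,0,-20,-40,0,0],[0,0,0,-20,-40,0,0],[0,0,0,-20,-40,0,0],[0,0,0,-20,-40,0,0],[0,0,0,-20,-40,0,0],[0,0,0,-20,-40,0,0],[0,0,0,0,0,0,0],[0,0,0,0,0,0,0]])

```text
clock: 53.92
eef_pos: [374.5, -233.9, 332.8]
eef_rot: [3.14, -0.785, 1.284]
wrist_force: [0.7, 0.4, 0.3]
finger_gap: 94.3
finger_force: 0.0
```

Run:
```python
from lib import *
sd,s=shot("side","s12");t,_=shot("top","t12");t0=cv2.imread("pics/top0.png")
print(s["eef_pos"],s["clock"])
for c in blobs(t,(0,170,60),(6,255,255),15,(80,150,200,300)): print("cap top",onz("top",c,142).mean(0).round(1),rect("top",c,142))
for c in blobs(sd,(0,170,60),(6,255,255),8,(180,50,330,200)): print("cap side",onz("side",c,135).mean(0).round(1),c.min(0),c.max(0))
for c in blobs(sd,(20,110,50),(33,255,255),15,(180,50,330,200)): print("yel side",c.min(0),c.max(0))
print("expect cap/base side",proj("side",[[588,334,142],[588,334,3]]).round(0))
c=blobs(t,(60,50,30),(90,255,255),100,(140,235,200,285));
for k in c:P=onz("top",k,79)[:,:2].astype(np.float32);print("lid top",cv2.minEnclosingCircle(P))
c=blobs(sd,(60,50,30),(90,255,255),100,(150,100,240,200))[0];P=onz("side",c,79)[:,:2].astype(np.float32);print("lid side",cv2.minEnclosingCircle(P))
f=blobs(t,(0,0,0),(180,255,50),20,(245,200,285,260));print("grip",[rect("top",k,90.5) for k in f])
for r in ((150,120,205,172),(325,120,410,170),(430,165,475,205)):
    x0,y0,x1,y1=r;print("diff",cv2.absdiff(t,t0)[y0:y1,x0:x1].mean().round(1))
print("cover near edge",t[262:274,250].sum(1),t[262:274,280].sum(1))
```

```text
[ 374.48844118 -233.89182553  332.76942511] 53.925
cap top [587.7 329.9 142. ] [588.3, 329.4, 32.1, 28.8, -85.5]
cap side [588.1 332.3 135. ] [233  97] [243 110]
yel side [230 109] [247 129]
yel side [231 142] [248 149]
expect cap/base side [[238. 101.]
 [240. 145.]]
lid top ((466.9246826171875, 210.2974090576172), 42.67789077758789)
lid side ((466.8981628417969, 209.7286376953125), 43.24903106689453)
grip [[532.1, 1.1, 50.8, 18.9, 82.4]]
diff 1.5
diff 2.4
diff 1.6
cover near edge [184 180 183 172 182 451 359 303 286 299 290 311] [204 204 207 204 202 208 196 265 503 278 296 367]
```

servo_tool(rows=[[-7.2,2.12,0,19.2,23.4,0,1],[-7.2,2.12,0,19.2,23.4,0,1],[-7.2,2.12,0,19.2,23.4,0,1],[-7.2,2.12,0,19.2,23.4,0,1],[-7.2,2.12,0,19.2,23.4,-25,1],[-7.2,2.12,0,19.2,23.4,-25,1],[0,0,3.2,19.2,23.4,-25,1],[0,0,3.2,19.2,23.4,-35,1],[0,0,3.2,19.2,23.4,-35,1],[0,0,3.2,19.2,23.4,-38,1],[0,0,0,0,0,0,1],[0,0,0,0,0,0,1]], grip_force=20)

```text
clock: 55.52
eef_pos: [566.5, -0.4, 151.3]
eef_rot: [3.138, 0.002, 1.508]
wrist_force: [0.3, -0.0, 0.5]
finger_gap: 0.3
finger_force: 0.0
```

servo_tool(rows=[[0,0,0,0,1,-30,1],[0,0,0,0,0,-35,1],[0,0,0,0,0,-13,1],[0,0,0,0,0,0,1],[0,0,0,-3,0,0,1],[0,0,0,-3,0,0,1],[0,0,0,-2,0,0,1],[0,0,0,0,0,0,1]])

```text
clock: 56.52
eef_pos: [558.4, 0.4, 72.4]
eef_rot: [3.139, 0.002, 1.508]
wrist_force: [-0.1, 0.7, 0.6]
finger_gap: 0.5
finger_force: 0.0
```

servo_tool(rows=[[0,0,0,-2,0,0,1],[0,0,0,-2,0,0,1],[0,0,0,0,0,0,1]])

```text
clock: 56.9
eef_pos: [554.4, 0.5, 72.1]
eef_rot: [3.139, 0.002, 1.508]
wrist_force: [-0.9, 0.4, -0.9]
finger_gap: 0.4
finger_force: 0.0
```

servo_tool(rows=[[0,0,0,-1.5,0,0,1],[0,0,0,-1.5,0,0,1],[0,0,0,0,0,0,1]])

```text
clock: 57.28
eef_pos: [553.6, 0.4, 72.4]
eef_rot: [3.133, 0.002, 1.508]
wrist_force: [16.7, -0.0, -11.0]
finger_gap: 0.6
finger_force: 8.3
```

servo_tool(rows=[[0,0,0,5,0,0,1],[0,0,0,5,0,0,1],[0,0,0,0,0,40,1],[0,0,0,0,0,50,1],[0,0,0,0,0,50,1],[0,0,0,-20,-40,10,0.5],[0,0,0,-20,-40,0,0],[0,0,0,-20,-40,0,0],[0,0,0,-20,-40,0,0],[0,0,0,-20,-40,0,0],[0,0,0,0,0,0,0],[0,0,0,0,0,0,0]])

```text
clock: 58.78
eef_pos: [461.7, -199.3, 222.2]
eef_rot: [3.139, 0.002, 1.508]
wrist_force: [-0.7, 0.1, -1.4]
finger_gap: 67.0
finger_force: 0.0
```

Run:
```python
from lib import *
t,s=shot("top","t13");print(s["eef_pos"],s["clock"])
f=blobs(t,(0,0,0),(180,255,50),20,(245,200,285,260));print("grip",[rect("top",k,90.5) for k in f])
c=blobs(t,(0,170,60),(6,255,255),15,(80,150,200,300));print(onz("top",c[0],142).mean(0).round(1))
print(manip.sign_off())
```

```text
[ 461.65000218 -199.29603546  222.18575733] 58.775
grip [[532.1, 1.4, 50.2, 18.9, 82.4]]
[587.2 330.5 142. ]
the job is handed in; nothing more can be done
None
```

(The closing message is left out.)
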